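Weigh two dark bottles against each other and case the fuller one

TASK

Two dark glass bottles of the same oil stand on the table: set them gently on opposite pans of the balance, let go and let it settle, and see which side drops. Put that fuller bottle into the vacant hole of the wooden case, feeling gently for the hole because the insert has slid about, and lower it upright until it is fully home; leave the lighter one standing on its pan. Do not drop, tip or force the glass, lean on the balance or disturb the other things.

Things in the scene. Friction and masses are not known exactly. Their poses are not given: they have to be found in the camera images.
- bottle_1: loose 30 ml dark amber glass bottle, upright on the table; two alike, one holds at least 12 g more (63 to 95 g). Origin: centre of underside, z up. 92 mm high: round body 33 mm across (foot chamfer 1.5 mm) up to 60 mm, shoulder to 70, black cap 22 mm across to 92. Grip the body 50 to 56 mm up so that fingertips clear the case. Over 20 N against the case chips it
- bottle_2: loose 30 ml dark amber glass bottle, upright on the table; two alike, one holds at least 12 g more (63 to 95 g). Origin: centre of underside, z up. 92 mm high: round body 33 mm across (foot chamfer 1.5 mm) up to 60 mm, shoulder to 70, black cap 22 mm across to 92. Grip the body 50 to 56 mm up so that fingertips clear the case. Over 20 N against the case chips it
- balance: two-pan table balance, fixed to the table: grey base 110 x 310 mm, 22 mm high, fork in the middle 87 mm high, dial plate to 115 mm. Origin: centre of its underside; y runs along the beam, right pan at y = -130 mm, left pan at y = +130 mm, z up. More than 20 N on it (pressing, knocking) harms its pivots
- beam (a joint): tilt of the beam, rad: 0 level (empty), positive when the right pan is down, negative when the left pan is down; stops at +0.09 and -0.09 (hard; pans 12 mm off level). One bottle alone brings its side down to the stop; with both on, the fuller side goes beyond 0.045 within about 2 s. Damped
- pan_left_top (a point): centre of the upper face of the left pan (balance's +y side): round steel pan 110 mm across inside, rim 5 mm; 94 mm above the table when level, it goes up or down 12 mm with the beam. The linkage keeps the pan level, and it does not matter where on the pan a load stands
- pan_right_top (a point): centre of the upper face of the right pan (balance's -y side): round steel pan 110 mm across inside, rim 5 mm; 94 mm above the table when level, it goes up or down 12 mm with the beam. The linkage keeps the pan level, and it does not matter where on the pan a load stands
- case: open wooden case fixed to the table, 84 (x) x 282 (y) mm, walls 34 mm high. Origin: centre of its underside, z up. A loose insert block in it, 64 x 236 mm, top 44 mm above the origin, is snug across but has 30 mm of end play along y; a push of 3 N slides it; where it lies is not measured. Four places 62 mm apart on x = 0: three hold bottles, tops 108 mm above the origin; the -y end one is vacant
- hole_home (a point): point of the case (it does not move with the insert) at x = 0, y = -108 mm, z = 44 mm, level with the insert's top: where the vacant hole would be with the insert against the -y end wall. It has slid 5 to 30 mm off towards +y, and the hole with it. Round hole 36 mm wide (1.5 mm clearance all round), 28 mm deep, chamfer 1.5 mm: a bottle fully home has its underside 28 mm below this height
- beaker: bystander: glass beaker 68 mm across, 82 mm high, with a wooden stick leaning in it (to 160 mm); origin: centre of its underside; leave alone
- jar: bystander: clear squat jar with white lid, 72 mm across, 70 mm high; origin: centre of its underside; leave alone
- marker: bystander: marker pen, 132 mm long, 12 mm thick, lying along its x axis; origin: under its middle; leave alone
- burner: bystander: white ceramic jug on its burner stand, 104 mm wide, 171 mm high; the handle reaches 87 mm out along its y; origin: centre of its underside; leave alone

How it is judged (in metres and radians):
On the way, in this order (a step that is already met when the one before it is completed fails the run):
1. the two bottles stand on opposite pans, let go, and one side has dropped ((((horizontal distance between bottle_1 and pan_right_top below 0.04 m and z of bottle_1 in the frame of pan_right_top between -0.003 and 0.004 m and angle between bottle_1's own z axis and vertical below 0.1 rad) and (horizontal distance between bottle_2 and pan_left_top below 0.04 m and z of bottle_2 in the frame of pan_left_top between -0.003 and 0.004 m and angle between bottle_2's own z axis and vertical below 0.1 rad) and value of joint beam above 0.045 rad and (contact force between the fingers and bottle_1 below 0.05 N and contact force between the fingers and bottle_2 below 0.05 N and contact force between each of the arm, the fingers and balance below 0.05 N)) or ((horizontal distance between bottle_1 and pan_left_top below 0.04 m and z of bottle_1 in the frame of pan_left_top between -0.003 and 0.004 m and angle between bottle_1's own z axis and vertical below 0.1 rad) and (horizontal distance between bottle_2 and pan_right_top below 0.04 m and z of bottle_2 in the frame of pan_right_top between -0.003 and 0.004 m and angle between bottle_2's own z axis and vertical below 0.1 rad) and value of joint beam below -0.045 rad and (contact force between the fingers and bottle_1 below 0.05 N and contact force between the fingers and bottle_2 below 0.05 N and contact force between each of the arm, the fingers and balance below 0.05 N)) or ((horizontal distance between bottle_2 and pan_right_top below 0.04 m and z of bottle_2 in the frame of pan_right_top between -0.003 and 0.004 m and angle between bottle_2's own z axis and vertical below 0.1 rad) and (horizontal distance between bottle_1 and pan_left_top below 0.04 m and z of bottle_1 in the frame of pan_left_top between -0.003 and 0.004 m and angle between bottle_1's own z axis and vertical below 0.1 rad) and value of joint beam above 0.045 rad and (contact force between the fingers and bottle_2 below 0.05 N and contact force between the fingers and bottle_1 below 0.05 N and contact force between each of the arm, the fingers and balance below 0.05 N)) or ((horizontal distance between bottle_2 and pan_left_top below 0.04 m and z of bottle_2 in the frame of pan_left_top between -0.003 and 0.004 m and angle between bottle_2's own z axis and vertical below 0.1 rad) and (horizontal distance between bottle_1 and pan_right_top below 0.04 m and z of bottle_1 in the frame of pan_right_top between -0.003 and 0.004 m and angle between bottle_1's own z axis and vertical below 0.1 rad) and value of joint beam below -0.045 rad and (contact force between the fingers and bottle_2 below 0.05 N and contact force between the fingers and bottle_1 below 0.05 N and contact force between each of the arm, the fingers and balance below 0.05 N)))), for 0.4 s.
2. the bottle on the dropped side is gripped while the other stands free on the raised pan ((((horizontal distance between bottle_1 and pan_right_top below 0.04 m and z of bottle_1 in the frame of pan_right_top between -0.003 and 0.004 m and angle between bottle_1's own z axis and vertical below 0.1 rad) and (horizontal distance between bottle_2 and pan_left_top below 0.04 m and z of bottle_2 in the frame of pan_left_top between -0.003 and 0.004 m and angle between bottle_2's own z axis and vertical below 0.1 rad) and value of joint beam above 0.045 rad and (contact force between the fingers and bottle_2 below 0.05 N and contact force between the fingers and bottle_1 above 1 N)) or ((horizontal distance between bottle_1 and pan_left_top below 0.04 m and z of bottle_1 in the frame of pan_left_top between -0.003 and 0.004 m and angle between bottle_1's own z axis and vertical below 0.1 rad) and (horizontal distance between bottle_2 and pan_right_top below 0.04 m and z of bottle_2 in the frame of pan_right_top between -0.003 and 0.004 m and angle between bottle_2's own z axis and vertical below 0.1 rad) and value of joint beam below -0.045 rad and (contact force between the fingers and bottle_2 below 0.05 N and contact force between the fingers and bottle_1 above 1 N)) or ((horizontal distance between bottle_2 and pan_right_top below 0.04 m and z of bottle_2 in the frame of pan_right_top between -0.003 and 0.004 m and angle between bottle_2's own z axis and vertical below 0.1 rad) and (horizontal distance between bottle_1 and pan_left_top below 0.04 m and z of bottle_1 in the frame of pan_left_top between -0.003 and 0.004 m and angle between bottle_1's own z axis and vertical below 0.1 rad) and value of joint beam above 0.045 rad and (contact force between the fingers and bottle_1 below 0.05 N and contact force between the fingers and bottle_2 above 1 N)) or ((horizontal distance between bottle_2 and pan_left_top below 0.04 m and z of bottle_2 in the frame of pan_left_top between -0.003 and 0.004 m and angle between bottle_2's own z axis and vertical below 0.1 rad) and (horizontal distance between bottle_1 and pan_right_top below 0.04 m and z of bottle_1 in the frame of pan_right_top between -0.003 and 0.004 m and angle between bottle_1's own z axis and vertical below 0.1 rad) and value of joint beam below -0.045 rad and (contact force between the fingers and bottle_1 below 0.05 N and contact force between the fingers and bottle_2 above 1 N)))), for 0.05 s.
At the end, for the whole second after the job is handed in: fuller bottle upright in the vacant hole, fully home: underside 12 to 19.5 mm above the case's underside, within 5 mm of its x = 0 line, y between -111 and -75 mm; lighter one upright on a pan, within 40 mm of its centre; both released and at rest (((x of bottle_1 in the frame of case between -0.005 and 0.005 m and y of bottle_1 in the frame of case between -0.111 and -0.075 m and z of bottle_1 in the frame of case between 0.012 and 0.0195 m and angle between bottle_1's own z axis and vertical below 0.08 rad and ((horizontal distance between bottle_2 and pan_left_top below 0.04 m and z of bottle_2 in the frame of pan_left_top between -0.003 and 0.004 m and angle between bottle_2's own z axis and vertical below 0.1 rad) or (horizontal distance between bottle_2 and pan_right_top below 0.04 m and z of bottle_2 in the frame of pan_right_top between -0.003 and 0.004 m and angle between bottle_2's own z axis and vertical below 0.1 rad))) or (x of bottle_2 in the frame of case between -0.005 and 0.005 m and y of bottle_2 in the frame of case between -0.111 and -0.075 m and z of bottle_2 in the frame of case between 0.012 and 0.0195 m and angle between bottle_2's own z axis and vertical below 0.08 rad and ((horizontal distance between bottle_1 and pan_left_top below 0.04 m and z of bottle_1 in the frame of pan_left_top between -0.003 and 0.004 m and angle between bottle_1's own z axis and vertical below 0.1 rad) or (horizontal distance between bottle_1 and pan_right_top below 0.04 m and z of bottle_1 in the frame of pan_right_top between -0.003 and 0.004 m and angle between bottle_1's own z axis and vertical below 0.1 rad)))) and contact force between the fingers and bottle_1 below 0.05 N and contact force between the fingers and bottle_2 below 0.05 N and linear speed of each of bottle_1, bottle_2 below 0.02 m/s); the robot touches nothing.
It fails at once if a bottle is pressed against the case or its insert with more than 20 N (contact force between any of bottle_1, bottle_2 and case above 20 N).
It fails at once if a bottle is dropped (moves faster than 0.4 m/s out of the fingers) ((contact force between the fingers and bottle_1 below 0.05 N and linear speed of bottle_1 above 0.4 m/s) or (contact force between the fingers and bottle_2 below 0.05 N and linear speed of bottle_2 above 0.4 m/s)).
It fails at once if a bottle is tipped by more than 30 degrees (angle between any of bottle_1, bottle_2's own z axis and vertical above 0.52 rad).
It fails at once if the balance is pressed or knocked with more than 20 N (contact force between anything else and balance above 20 N).
It fails at once if a bystander (beaker, jar, marker, burner) is shifted by more than 15 mm (distance of any of beaker, jar, marker, burner from where it was at the start of the episode above 0.015 m).
It also fails if it takes over 72 s, if anything falls off the work surface, if the arm or the gripper's body presses on something with over 40 N, if the wrist force passes 120 N, or if a joint passes its speed limit or range.

ROBOT

A 7-joint arm with a two-finger parallel gripper is mounted at the origin on the work surface. World frame = base frame: x ahead of the robot, y to its left, z up, the work surface at z = 0. Lengths are in m, angles in degrees, forces in N, time in s.
With the tool pointing down it reaches from about 0.4 to 0.85 m from the base axis. Payload 4.5 kg.
Tool frame: the origin (TCP) lies at the very end of the fingers, on their centre line; the grasp point (between the pads) lies 19 mm behind it; x points along the fingers, y is the direction in which the jaws open and shut, and the axes are right-handed (so a half turn about x gives the same grasp; the last joint's range is limited). The gripper opens to 88 mm and grips with 3 to 60 N. Pads are 18 mm wide; open, the fingers measure 123 mm over their backs; the gripper's body (75 mm by 187 mm) begins 45 mm behind the grasp point.
Start: joints at [68.285, 39.483, -11.15, 89.685, 9.013, 51.709, -12.324], TCP at [0.251, -0.573, 0.207] pointing down, gripper open.
Joint ranges: [-172.22, 172.22], [-26.19, 119.32], [-84.43, 86.54], [7.71, 146.69], [-57.33, 237.33], [2.42, 119.75], [-152.13, 152.13]. Speed limits (degrees/s): [147.25, 147.25, 180, 180, 180, 180, 180].

INTERFACE

Orientations are given as [roll, pitch, yaw] about the fixed x, y, z axes, in that order (R = Rz(yaw) Ry(pitch) Rx(roll)).
In Python, from plant import read_state, capture, get_calibration, sign_off gives the robot as it stands.
- The arm moves only by the tool move_arm, never from a script. Its argument "series" is a list of rows, each a list of 3 entries, a list of its own where there are three numbers: the opening, from 0 (shut) to 1 (fully open), then the shift along the tool's x, y, z in m, then the turn about the tool's x in degrees. In form: [[gripper, [tx, ty, tz], spin], ...]. A call has 1 to 12 rows; each row is the pose to reach, as a shift and turn from the pose measured when the call began, along the tool's axes at that moment; what a row does not reach only later rows make up. A row lasts 1/8 s, in which the tool goes at most 62.5 mm and 10.7 degrees, less where a joint would pass 70% of its speed; a pose out of reach is approached as far as the arm can. A call with a gripper value outside its range is refused whole. The fingers move at their own pace and stop on an object; "newtons" is the grip in N (left out, the last holds). Time passes only in rows, so rows that repeat a pose let the fingers close. It gives the time, the measured TCP pose, the force and the opening at its end, in the units of the state.
- read_state(): the state, without advancing time (a new reading comes with each control period).
- capture(name): name is "scene" or "top" or "wrist"; returns (picture, depth): 420x560x3 uint8, red, green, blue; 420x560 float32, m along the optical axis (not along the pixel's ray), 0 where there is no reading.
- get_calibration(name): a dict with "intrinsics" (3x3 intrinsics, pixels), "R" (3x3) and "t" (3): a world point X has camera coordinates R X + t. Camera axes: x right, y down, z forward; pixel columns grow to the right and rows downward; lengths in m; the calibration is good to about 2 mm. The wrist camera is an equidistant fisheye: a pixel r from the principal point sees the ray r / f radians off the axis. A picture is of the moment at which its call begins: read the wrist's pose just before it. get_calibration takes no time and is no camera call; for the wrist camera it gives the pose at the moment of the call.
- sign_off(): hands the job in, once; it reports no verdict.
The state is a dict: "t": time; "joints": joint angles; "qvel": joint speeds; "joint_torque": joint torques, N m; "tcp_pos": TCP position; "orientation": TCP orientation; "wrist_force": force on the tool from outside, world axes, zero at the start; "moment": the same for the moment, N m; "opening": finger opening in m.
Only numpy, scipy, OpenCV 4.12 (cv2) and the standard library are available. Lean on these libraries where they do the work, as an engineer would, in place of code of your own. Each camera call takes 0.05 s, during which the arm holds its last target. There are 200 camera calls.

## Working session

There is one attempt and no reset: what is moved stays moved. The work goes in short steps, Python scripts to look and compute and a tool call to move; the robot and the scene stay as the last step left them, time stands still between calls to the robot, and variables do not carry over. Pictures are saved under pics/ and viewed, about 8 in all and at most 12, crops included, and the job is handed in when it is done.

Besides the shell and the picture viewer there is one more tool, called as a command line: name --argument value ..., lists and objects as JSON in quotes. move_arm: Moves the arm, as the interface text tells. Its arguments: {"type":"object","properties":{"series":{"type":"array"},"newtons":{"type":"number"}},"required":["series"]}

```bash
mkdir -p pics; python3 - <<'E'
from plant import *
import cv2,numpy as np
s=read_state();print({k:np.round(v,3).tolist() for k,v in s.items()})
for n in("scene","top"):
    im,d=capture(n);np.savez(n+'.npz',im=im,d=d);cv2.imwrite(f'pics/{n}0.png',im[:,:,::-1])
    c=get_calibration(n);print(n,np.round(c['intrinsics'],1).tolist(),np.round(c['R'],3).tolist(),np.round(c['t'],3))
E
```

```text
{'t': 0.0, 'joints': [68.283, 39.53, -11.145, 89.746, 9.014, 51.709, -12.325], 'qvel': [-0.031, -0.012, 0.012, 0.181, -0.039, -0.03, -0.089], 'joint_torque': [0.0, -52.756, -1.267, -15.343, -0.053, 0.006, 0.0], 'tcp_pos': [0.25, -0.572, 0.206], 'orientation': [-85.377, 89.898, 118.282], 'wrist_force': [-0.254, -0.122, -0.315], 'moment': [0.002, -0.002, 0.055], 'opening': 0.088}
scene [[395.4, 0.0, 277.4], [0.0, 395.4, 213.5], [0.0, 0.0, 1.0]] [[-0.586, 0.81, 0.02], [0.575, 0.433, -0.694], [-0.571, -0.395, -0.72]] [ 0.303 -0.273  1.452]
top [[444.9, 0.0, 277.2], [0.0, 444.9, 207.3], [0.0, 0.0, 1.0]] [[-0.022, -1.0, -0.003], [-0.998, 0.022, -0.062], [0.062, 0.002, -0.998]] [0.037 0.572 1.39 ]
```

View pics/scene0.png

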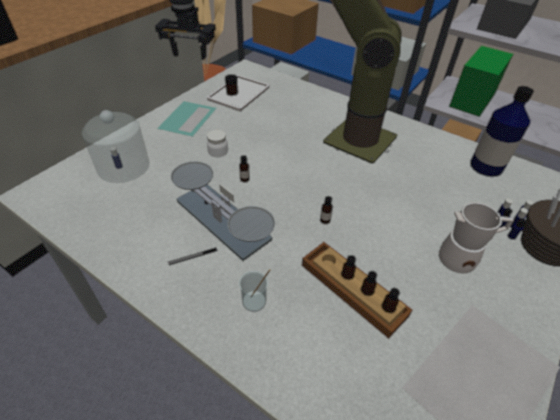

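View pics/top0.png

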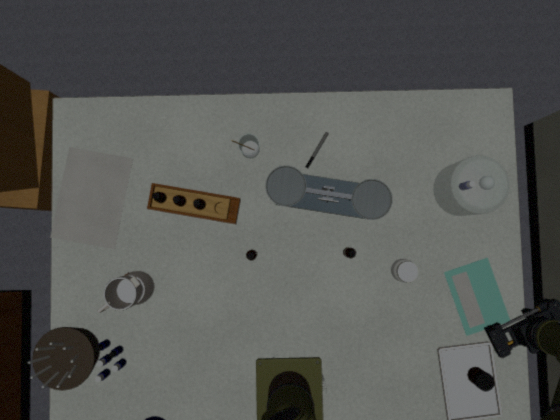

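The scene view shows the case at (355,287) with its empty hole near (330,259), the balance at (222,207), and loose bottles at (244,168) and (326,210). In the top view the bottles are at (251,254) and (349,252), the pans at (285,187) and (372,198), and the vacant hole at (221,207).

```bash
cat > h.py <<'E'
import numpy as np,cv2
from plant import *
def ray(n,uv,z):
    c=get_calibration(n);R=np.array(c['R']);t=np.array(c['t']).ravel()
    d=R.T@np.linalg.inv(c['intrinsics'])@np.array([uv[0],uv[1],1.]);o=-R.T@t
    return o+d*(z-o[2])/d[2]
def cloud(n,d):
    c=get_calibration(n);R=np.array(c['R']);t=np.array(c['t']).ravel();K=np.array(c['intrinsics'])
    v,u=np.mgrid[:d.shape[0],:d.shape[1]]
    X=np.stack([(u-K[0,2])/K[0,0]*d,(v-K[1,2])/K[1,1]*d,d],-1)
    return (X-t)@R
E
python3 - <<'E'
from h import *
f=np.load('top.npz');P=cloud('top',f['d']);im=f['im']
print('table z',np.median(P[230:300,280:330,2]))
def reg(n,u0,u1,v0,v1,z0,z1):
    Q=P[v0:v1,u0:u1].reshape(-1,3);Q=Q[(Q[:,2]>z0)&(Q[:,2]<z1)]
    if len(Q):
        (c,s,a)=cv2.minAreaRect((Q[:,:2]*1000).astype(np.float32))
        (cc,r)=cv2.minEnclosingCircle((Q[:,:2]*1000).astype(np.float32))
        print(n,len(Q),Q.mean(0).round(4),'rect',np.round(c,1),np.round(s,1),round(a,1),'circ',np.round(cc,1),round(r,1))
reg('b1',235,268,238,270,.08,.1);reg('b2',333,366,236,268,.08,.1)
reg('panA',262,310,160,212,.085,.1);reg('panB',350,396,172,225,.085,.1)
reg('base',270,395,160,225,.015,.03)
reg('case',140,250,175,230,.02,.055);reg('casetall',140,250,175,230,.09,.12)
for n,a in dict(b=((140,250),),).items(): pass
# case by colour
hsv=cv2.cvtColor(im,cv2.COLOR_RGB2HSV);m=cv2.inRange(hsv,(5,70,40),(25,255,255));m[:,:140]=0;m[:,250:]=0;m[:170]=0;m[235:]=0
cs=max(cv2.findContours(m,0,2)[0],key=cv2.contourArea)
box=cv2.boxPoints(cv2.minAreaRect(cs));print('case px',box.tolist());B=np.array([ray('top',b,.034) for b in box]);print(B.round(4),B.mean(0))
m2=cv2.inRange(hsv,(0,0,0),(180,255,45))
_,_,st,ct=cv2.connectedComponentsWithStats(m2)
for s,c in zip(st,ct):
    if 15<s[4]<600 and 170<c[1]<270 and 140<c[0]<400: print('dark',s,c.round(1),ray('top',c,.092).round(4),ray('top',c,.05).round(4))
cv2.imwrite('pics/top_crop.png',cv2.resize(im[130:280,135:415,::-1],None,fx=2.8,fy=2.8,interpolation=cv2.INTER_CUBIC))
E
```

```text
table z 0.00036505102436853597
b1 43 [0.4265 0.107  0.0921] rect [426.3 107.3] [19.8 19.9] 61.6 circ [426.4 107.2] 10.6
b2 43 [ 0.4272 -0.1949  0.0918] rect [ 427.2 -195. ] [18.6 18.1] 89.6 circ [ 426.9 -195.7] 10.5
panA 1228 [ 0.6332 -0.0023  0.0944] rect [633.5  -3.1] [120.  118.3] 88.6 circ [632.8  -2.6] 61.3
panB 1242 [ 0.587  -0.2591  0.0943] rect [ 586.9 -259.6] [120.6 120.1] 88.2 circ [ 586.6 -258.8] 61.9
base 1424 [ 0.6035 -0.1366  0.022 ] rect [ 635.  -123.9] [281.3 158.2] 79.7 circ [ 582.2 -114.4] 142.7
case 1804 [0.5915 0.2898 0.0405] rect [591.2 287.7] [282.9  84.3] 79.0 circ [591.9 287.2] 146.0
casetall 151 [0.5975 0.3238 0.1065] rect [597.6 323.9] [144.4  20.5] 79.8 circ [597.7 323.9] 72.2
case px [[146.58428955078125, 208.4110565185547], [151.07620239257812, 182.3579559326172], [239.7840576171875, 197.6524200439453], [235.29214477539062, 223.7055206298828]]
[[0.5776 0.4338 0.034 ]
 [0.6594 0.4194 0.034 ]
 [0.605  0.1414 0.034 ]
 [0.5236 0.1568 0.034 ]] [0.59139558 0.28784488 0.034     ]
dark [151 192  15  11 119] [158.6 196.7] [0.6081 0.3804 0.092 ] [0.612  0.3917 0.05  ]
dark [173 195  13  11 106] [179.1 200.1] [0.5966 0.3187 0.092 ] [0.6001 0.328  0.05  ]
dark [194 199  12  10  96] [199.1 203.6] [0.5849 0.2588 0.092 ] [0.588  0.2663 0.05  ]
dark [344 248  12  10  88] [349.4 252.2] [ 0.4298 -0.1873  0.092 ] [ 0.428  -0.1939  0.05  ]
dark [247 250  10  10  76] [251.  254.5] [0.4294 0.1058 0.092 ] [0.4277 0.1084 0.05  ]
```

View pics/top_crop.png

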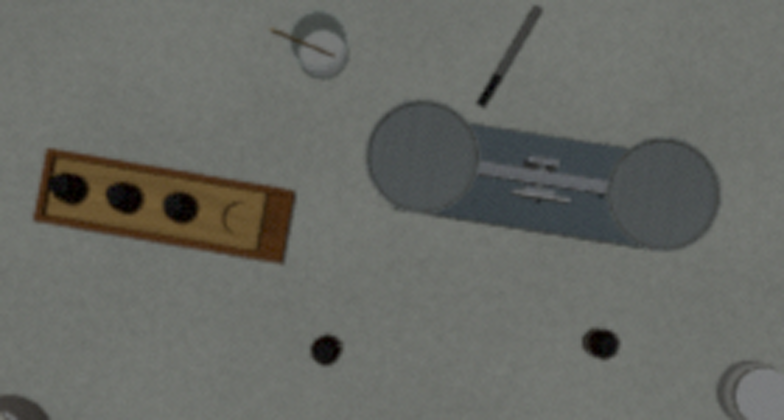

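Cropped view: the insert lies towards the +y end, about 21 mm off home, with the vacant hole near crop (237,217). The pans are empty. Next I'll work out the moves.

```bash
cat >> h.py <<'E'
from scipy.spatial.transform import Rotation as Ro
def tool():
    s=read_state();return s,Ro.from_euler('xyz',s['orientation'],degrees=True).as_matrix()
def goal(x,y,z,jaw=None):
    """shift in present tool axes to a world TCP; spin to bring jaw axis to angle jaw (deg, world)"""
    s,R=tool();d=R.T@(np.array([x,y,z])-s['tcp_pos']);sp=0
    if jaw is not None:
        now=np.degrees(np.arctan2(R[1,1],R[0,1]));sp=-((jaw-now+90)%180-90)  # tool x is down
    print('t',round(s['t'],2),'tcp',np.round(s['tcp_pos'],4),'open',round(s['opening'],4),'F',np.round(s['wrist_force'],2),'j7',round(s['joints'][6],1),'ytool',np.round(R[:,1],3),'ztool',np.round(R[:,2],3),'tilt',np.round(R[:2,0],4),'-> shift',np.round(d,4),'spin',round(sp,1))
E
python3 -c "
from h import *
goal(.427,-.195,.16,-10.2)"
```

```text
t 0.1 tcp [ 0.2504 -0.572   0.2065] open 0.0877 F [ 0.74 -0.32 -0.17] j7 -12.3 ytool [ 0.401 -0.916 -0.002] ztool [-0.916 -0.401  0.   ] tilt [-0.0008  0.0014] -> shift [ 0.0469 -0.2744 -0.313 ] spin -56.1
```

move_arm --series '[[0.65,[0,-0.03,-0.034],-6],[0.65,[0,-0.06,-0.068],-12],[0.65,[0,-0.09,-0.102],-18],[0.65,[0,-0.12,-0.137],-24],[0.65,[0.01,-0.15,-0.171],-31],[0.65,[0.02,-0.18,-0.205],-37],[0.65,[0.03,-0.21,-0.24],-43],[0.65,[0.04,-0.24,-0.274],-50],[0.65,[0.047,-0.2744,-0.313],-56],[0.65,[0.047,-0.2744,-0.313],-56],[0.65,[0.047,-0.2744,-0.313],-56]]' --newtons 12

```text
t: 1.48
tcp_pos: [0.4265, -0.1954, 0.1597]
orientation: [-109.2, 89.9, 150.4]
wrist_force: [-0.8, 0.7, 0.2]
opening: 0.0573
```

```bash
python3 - <<'E'
from h import *
goal(.427,-.195,.034,-10.2)
c=get_calibration('wrist');im,d=capture('wrist');cv2.imwrite('pics/w1.png',im[:,:,::-1])
print({k:np.round(v,3).tolist() for k,v in c.items()})
R=np.array(c['R']);t=np.array(c['t']).ravel();K=np.array(c['intrinsics'])
for X in [(.427,-.195,.092),(.427,-.195,0)]:
    q=R@np.array(X)+t;th=np.arctan2(np.hypot(q[0],q[1]),q[2]);r=K[0,0]*th;n=q[:2]/np.hypot(q[0],q[1]);print('pred px',K[:2,2]+r*n)
E
```

```text
t 1.48 tcp [ 0.4265 -0.1954  0.1597] open 0.0573 F [-0.8   0.66  0.24] j7 -15.9 ytool [ 0.984 -0.18  -0.002] ztool [-0.18  -0.984 -0.001] tilt [-0.0018  0.001 ] -> shift [ 0.1257  0.0006 -0.0004] spin -0.2
{'intrinsics': [[325.192, 0.0, 283.979], [0.0, 325.192, 210.42], [0.0, 0.0, 1.0]], 'R': [[0.983, -0.181, -0.002], [-0.174, -0.948, 0.266], [-0.05, -0.262, -0.964]], 't': [-0.456, -0.134, 0.314]}
pred px [282.92227169 211.43391146]
pred px [283.35709753 188.00781346]
```

View pics/w1.png

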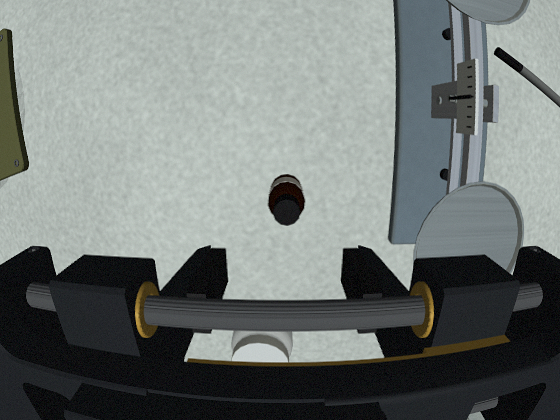

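The wrist view shows the bottle centred between the open jaws with its cap at (287,212), about 3 mm to the +y side of the tool. I'll descend with that correction and grip.

move_arm --series '[[0.65,[0.04,0.0025,0],0],[0.65,[0.08,0.0025,0],0],[0.65,[0.11,0.0025,0],0],[0.65,[0.1255,0.0025,0],0],[0.65,[0.1255,0.0025,0],0],[0.2,[0.1255,0.0025,0],0],[0.2,[0.1255,0.0025,0],0],[0.2,[0.1255,0.0025,0],0],[0.2,[0.1255,0.0025,0],0],[0.2,[0.1255,0.0025,0],0],[0.2,[0.1255,0.0025,0],0]]' --newtons 12

```text
t: 2.9
tcp_pos: [0.4283, -0.1966, 0.0345]
orientation: [-92.0, 89.9, 167.5]
wrist_force: [-0.7, -0.2, 3.5]
opening: 0.0234
```

```bash
python3 - <<'E'
from h import *
goal(.587,-.259,.18,-10.2)
E
```

```text
t 2.9 tcp [ 0.4283 -0.1966  0.0345] open 0.0234 F [-0.7  -0.17  3.51] j7 -24.5 ytool [ 0.983 -0.182 -0.002] ztool [-0.182 -0.983 -0.   ] tilt [-0.0019  0.0004] -> shift [-0.1459  0.1671  0.0325] spin -0.3
```

```bash
python3 - <<'E'
from h import *
im,d=capture('wrist');im2,_=capture('scene');s=read_state();print(s['opening'],s['wrist_force'],s['tcp_pos'])
a=cv2.resize(im2[130:230,180:320],(560,400),interpolation=cv2.INTER_CUBIC)
cv2.imwrite('pics/w2.png',np.hstack([cv2.resize(im,(400,300)),cv2.resize(a,(400,300))])[:,:,::-1])
E
```

```text
0.023397626501367907 [-1.39458474 -0.06908549  3.99183349] [ 0.4283139  -0.19661774  0.03444365]
```

View pics/w2.png

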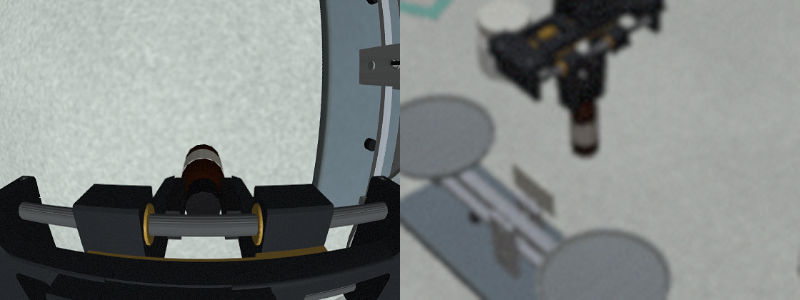

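```bash
cat >> h.py <<'E'
def wproj(X):
    c=get_calibration('wrist');R=np.array(c['R']);t=np.array(c['t']).ravel();K=np.array(c['intrinsics'])
    q=R@np.array(X)+t;r=np.hypot(q[0],q[1]);return K[:2,2]+K[0,0]*np.arctan2(r,q[2])*q[:2]/r
def wcloud(d):
    c=get_calibration('wrist');R=np.array(c['R']);t=np.array(c['t']).ravel();K=np.array(c['intrinsics'])
    v,u=np.mgrid[:d.shape[0],:d.shape[1]];x=(u-K[0,2])/K[0,0];y=(v-K[1,2])/K[1,1];th=np.hypot(x,y)+1e-9
    s=np.tan(th)/th;return (np.stack([x*s*d,y*s*d,d],-1)-t)@R
E
python3 - <<'E'
from h import *
im,d=capture('wrist');P=wcloud(d);s=read_state()
for z in (0,.034,.053,.092):print(z,wproj((.4283,-.1966,z)).round(0))
for v in range(195,330,8):print(v,[ (P[v,u]*1000).round(0).astype(int).tolist() for u in (262,284,306)])
cv2.imwrite('pics/w3.png',cv2.resize(im[170:340,200:370,::-1],None,fx=3,fy=3,interpolation=cv2.INTER_CUBIC))
E
```

```text
0 [282. 225.]
0.034 [282. 243.]
0.053 [281. 256.]
0.092 [280. 293.]
195 [[419, -173, 1], [434, -176, 0], [448, -178, 1]]
203 [[418, -179, 0], [433, -180, 6], [447, -184, -1]]
211 [[417, -184, 0], [433, -180, 27], [446, -190, 0]]
219 [[417, -186, 13], [433, -180, 43], [445, -194, 4]]
227 [[420, -183, 40], [433, -180, 56], [444, -188, 38]]
235 [[421, -182, 56], [433, -182, 62], [443, -188, 52]]
243 [[421, -184, 62], [432, -184, 67], [442, -188, 62]]
251 [[421, -187, 66], [432, -185, 74], [442, -190, 66]]
259 [[420, -190, 69], [432, -186, 82], [441, -194, 68]]
267 [[420, -192, 74], [432, -185, 92], [441, -196, 73]]
275 [[422, -189, 89], [431, -188, 92], [440, -193, 86]]
283 [[422, -190, 92], [431, -192, 92], [440, -194, 92]]
291 [[421, -194, 93], [430, -196, 93], [439, -198, 92]]
299 [[420, -198, 93], [429, -199, 93], [438, -202, 91]]
307 [[430, -170, 145], [435, -171, 145], [440, -171, 146]]
315 [[430, -170, 148], [435, -172, 147], [440, -172, 148]]
323 [[429, -173, 148], [434, -173, 148], [439, -175, 148]]
```

View pics/w3.png

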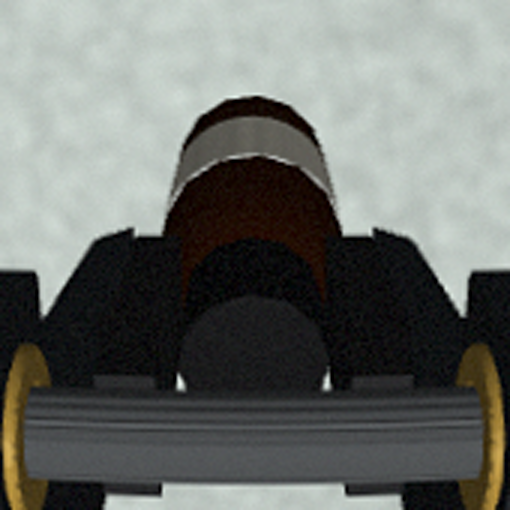

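```bash
python3 - <<'E'
from h import *
im,d=capture('wrist');P=wcloud(d);s,R=tool()
T=(P-s['tcp_pos'])@R*1000  # tool frame mm
for v in (246,252,260,270,280,290):
    print(v,[(u,T[v,u].round(0).astype(int).tolist()) for u in (236,246,252,256,260,264,300,304,308,312,318,330)])
E
```

```text
246 [(236, [34, -33, 15]), (246, [35, -25, 15]), (252, [35, -21, 15]), (256, [-25, -13, -8]), (260, [-27, -11, -9]), (264, [-31, -8, -11]), (300, [-32, 9, -11]), (304, [-30, 11, -11]), (308, [-28, 13, -9]), (312, [-22, 16, -7]), (318, [34, 25, 15]), (330, [35, 34, 16])]
252 [(236, [-41, -21, -12]), (246, [-37, -16, -10]), (252, [-36, -14, -10]), (256, [-36, -12, -10]), (260, [-34, -10, -9]), (264, [-32, -8, -8]), (300, [-34, 9, -9]), (304, [-32, 11, -8]), (308, [-33, 13, -8]), (312, [-37, 15, -10]), (318, [-36, 17, -10]), (330, [-40, 23, -11])]
260 [(236, [-50, -19, -12]), (246, [-46, -16, -10]), (252, [-46, -13, -10]), (256, [-45, -11, -10]), (260, [-34, -10, -4]), (264, [-38, -8, -7]), (300, [-43, 9, -9]), (304, [-34, 11, -5]), (308, [-33, 13, -4]), (312, [-46, 14, -10]), (318, [-46, 16, -10]), (330, [-49, 21, -11])]
270 [(236, [-56, -19, -10]), (246, [-56, -14, -10]), (252, [-55, -12, -9]), (256, [-52, -11, -8]), (260, [-36, -10, 0]), (264, [-50, -7, -7]), (300, [-54, 8, -9]), (304, [-52, 10, -8]), (308, [-35, 13, 0]), (312, [-52, 13, -8]), (318, [-56, 16, -10]), (330, [-55, 21, -9])]
280 [(236, [-65, -17, -10]), (246, [-65, -14, -10]), (252, [-59, -12, -7]), (256, [-52, -11, -3]), (260, [-49, -9, -2]), (264, [-58, -7, -7]), (300, [-58, 8, -6]), (304, [-58, 10, -6]), (308, [-51, 12, -3]), (312, [-52, 14, -3]), (318, [-65, 15, -10]), (330, [-64, 19, -10])]
290 [(236, [-73, -16, -10]), (246, [-72, -13, -10]), (252, [-72, -10, -10]), (256, [-52, -11, 2]), (260, [-58, -9, -2]), (264, [-58, -7, -2]), (300, [-57, 8, -1]), (304, [-58, 10, -2]), (308, [-57, 12, -1]), (312, [-53, 14, 2]), (318, [-72, 14, -9]), (330, [-73, 18, -10])]
```

```bash
python3 - <<'E'
from h import *
s,R=tool()
for n in('scene','top'):
    im,d=capture(n);P=cloud(n,d);T=(P-s['tcp_pos'])@R*1000
    m=(abs(T[...,1])<75)&(abs(T[...,2])<14)&(P[...,2]>.01)&(P[...,2]<.2)
    Q=T[m];Q=Q[np.argsort(-Q[:,0])];
    o=Q[abs(Q[:,1])>18.5];print(n,len(Q),'outside bottle:',o[:12].round(0).tolist())
    if n=='scene':
        a=cv2.resize(im[120:200,200:300],(800,640)[:2],interpolation=cv2.INTER_CUBIC)[:600];cv2.imwrite('pics/s2.png',a[:,:,::-1])
E
```

```text
scene 498 outside bottle: [[11.0, 19.0, -6.0], [-32.0, 23.0, -5.0], [-34.0, -22.0, -10.0], [-36.0, 24.0, -11.0], [-36.0, 19.0, -10.0], [-37.0, 25.0, 7.0], [-38.0, 26.0, 0.0], [-39.0, 27.0, -6.0], [-39.0, 23.0, -10.0], [-39.0, -21.0, -11.0], [-39.0, -19.0, -9.0], [-40.0, 26.0, 10.0]]
top 118 outside bottle: [[-117.0, 37.0, -6.0], [-117.0, 40.0, 8.0], [-117.0, 35.0, -2.0], [-118.0, 39.0, 5.0], [-119.0, 31.0, -11.0], [-119.0, 38.0, -3.0], [-119.0, 35.0, -6.0], [-120.0, 38.0, -1.0], [-120.0, 41.0, -1.0], [-120.0, 34.0, -11.0], [-120.0, 40.0, -9.0], [-120.0, 41.0, 13.0]]
```

View pics/s2.png

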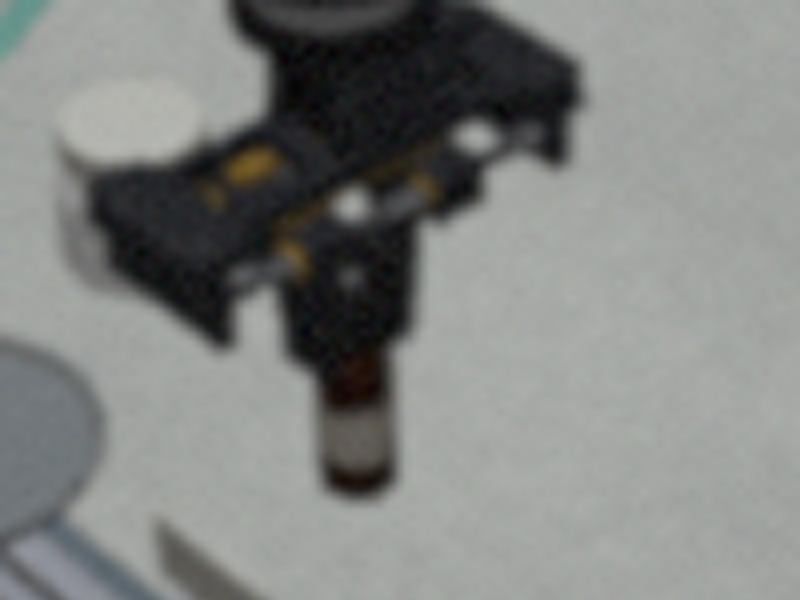

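The scene crop and depth show that the fingertips sit about 33 mm higher than the reported TCP, at z ≈ 0.067. They have closed on the shoulder and cap, with an opening of 23 mm instead of 33. The bottle is still standing upright, so I'll open, go down 33 mm more and grip the body.

move_arm --series '[[0.4,[0,0,0],0],[0.65,[0,0,0],0],[0.65,[0,0.001,0],0],[0.65,[0,0.002,0],0],[0.65,[0.012,0.002,0],0],[0.65,[0.024,0.002,0],0],[0.65,[0.032,0.002,0],0],[0.65,[0.032,0.002,0],0]]'

```text
t: 4.2
tcp_pos: [0.4297, -0.1967, 0.0015]
orientation: [-91.3, 89.8, 168.2]
wrist_force: [-0.3, 0.5, -0.9]
opening: 0.0568
```

```bash
python3 - <<'E'
from h import *
s,R=tool();print(s['tcp_pos'],s['opening'],s['wrist_force'])
im,d=capture('wrist');P=wcloud(d);T=(P-s['tcp_pos'])@R*1000
q=P[(abs(T[...,1])<25)&(abs(T[...,2])<25)&(P[...,2]>.088)&(P[...,2]<.0945)]
print('cap',len(q),q.mean(0) if len(q) else '',((q.mean(0)-s['tcp_pos'])@R*1000).round(1) if len(q) else '')
m=(abs(T[...,1])>26)&(abs(T[...,1])<50)&(abs(T[...,2])<13)&(P[...,2]>.012)
Q=T[m];print('tips',Q[np.argsort(-Q[:,0])][:12].round(0).tolist())
E
```

```text
[ 0.42968268 -0.19666918  0.00152059] 0.05682124090002287 [-0.29302449  0.47161069 -0.89121931]
cap 1609 [ 0.4292781  -0.1983532   0.09267331] [-91.2  -0.4   1.7]
tips [[-31.0, -28.0, -8.0], [-31.0, 31.0, -8.0], [-31.0, 31.0, -9.0], [-32.0, 38.0, -11.0], [-32.0, 35.0, -9.0], [-32.0, 34.0, -9.0], [-32.0, 39.0, -11.0], [-32.0, 36.0, -9.0], [-32.0, -30.0, -10.0], [-32.0, 30.0, 1.0], [-32.0, -35.0, -11.0], [-32.0, -27.0, 2.0]]
```

Fingertips are at z ≈ 0.033, the bottle is centred and there is no contact force. Grip now.

move_arm --series '[[0.25,[0,0,0],0],[0.25,[0,0,0],0],[0.25,[0,0,0],0],[0.25,[0,0,0],0],[0.25,[0,0,0],0],[0.25,[-0.01,0,0],0],[0.25,[-0.02,0,0],0]]' --newtons 12

```text
t: 5.12
tcp_pos: [0.4302, -0.1968, 0.0226]
orientation: [-92.0, 89.8, 167.6]
wrist_force: [0.2, -0.1, -0.3]
opening: 0.0329
```

```bash
python3 - <<'E'
from h import *
goal(.587,-.259,.18,-10.2)
E
```

```text
t 5.12 tcp [ 0.4302 -0.1968  0.0226] open 0.0329 F [ 0.22 -0.08 -0.32] j7 -25.1 ytool [ 0.983 -0.181 -0.003] ztool [-0.181 -0.983 -0.   ] tilt [-0.0027  0.0006] -> shift [-0.1578  0.1651  0.0327] spin -0.3
```

move_arm --series '[[0.25,[-0.04,0,0],0],[0.25,[-0.08,0,0],0],[0.25,[-0.105,0.02,0.004],0],[0.25,[-0.105,0.055,0.011],0],[0.25,[-0.105,0.095,0.019],0],[0.25,[-0.105,0.135,0.027],0],[0.25,[-0.105,0.16,0.032],0],[0.25,[-0.105,0.165,0.0327],0],[0.25,[-0.095,0.165,0.0327],0],[0.25,[-0.085,0.165,0.0327],0],[0.25,[-0.078,0.165,0.0327],0],[0.25,[-0.078,0.165,0.0327],0]]'

```text
t: 6.62
tcp_pos: [0.5857, -0.2587, 0.0993]
orientation: [-92.6, 89.7, 166.9]
wrist_force: [0.2, 0.3, -1.0]
opening: 0.0328
```

move_arm --series '[[0.25,[0.003,0,0],0],[0.25,[0.005,0,0],0],[0.25,[0.007,0,0],0],[0.25,[0.009,0,0],0],[0.25,[0.011,0,0],0],[0.25,[0.013,0,0],0],[0.25,[0.0145,0,0],0],[0.25,[0.0145,0,0],0]]'

```text
t: 7.62
tcp_pos: [0.5856, -0.2586, 0.0848]
orientation: [-92.8, 89.7, 166.8]
wrist_force: [-0.8, -1.1, -0.9]
opening: 0.0327
```

```bash
cat > pan.py <<'E'
from h import *
f=read_state();print(round(f['t'],2),f['tcp_pos'].round(4) if hasattr(f['tcp_pos'],'round') else f['tcp_pos'],np.round(f['wrist_force'],2),round(f['opening'],4))
im,d=capture('top');P=cloud('top',d)
for n,x,y in(('A',.633,-.0025),('B',.587,-.259)):
    r=np.hypot(P[...,0]-x,P[...,1]-y);z=P[...,2];q=z[(r<.05)&(z>.07)&(z<.12)];print(n,'pan z median',np.median(q).round(4),len(q))
    k=P[(r<.05)&(z>.15)&(z<.215)];print('  cap top',len(k),k.mean(0).round(4) if len(k) else '')
E
python3 pan.py
```

```text
7.62 [ 0.5856 -0.2586  0.0848] [-0.8  -1.13 -0.9 ] 0.0327
A pan z median 0.1057 875
  cap top 0 
B pan z median 0.0824 323
  cap top 110 [ 0.5908 -0.2341  0.2008]
```

move_arm --series '[[0.3,[0.0006,0,0],0],[0.45,[0.0006,0,0],0],[0.6,[0.0006,0,0],0],[0.6,[0.0006,0,0],0],[0.6,[0,0,0],0],[0.6,[-0.02,0,0],0],[0.6,[-0.05,0,0],0],[0.6,[-0.09,0,0],0],[0.6,[-0.1,0,0],0],[0.65,[-0.1,0,0],0]]'

```text
t: 8.93
tcp_pos: [0.5864, -0.259, 0.1858]
orientation: [-84.8, 89.8, 174.7]
wrist_force: [-0.0, -0.4, -0.8]
opening: 0.0568
```

```bash
python3 pan.py; python3 -c "
from h import *
goal(.427,.107,.15,-10.2)"
```

```text
8.93 [ 0.5864 -0.259   0.1858] [-0.01 -0.36 -0.76] 0.0568
A pan z median 0.106 877
  cap top 0 
B pan z median 0.0823 487
  cap top 36 [ 0.5826 -0.251   0.1674]
t 8.97 tcp [ 0.5856 -0.2588  0.1846] open 0.0574 F [-0.8   0.7   0.98] j7 -9.3 ytool [ 0.983 -0.181 -0.006] ztool [-0.181 -0.983 -0.   ] tilt [-0.0055  0.001 ] -> shift [ 0.0358 -0.2221 -0.331 ] spin -0.2
```

move_arm --series '[[0.65,[0,-0.015,-0.022],0],[0.65,[0,-0.042,-0.063],0],[0.65,[0,-0.072,-0.107],0],[0.65,[0,-0.102,-0.152],0],[0.65,[0.01,-0.132,-0.197],0],[0.65,[0.02,-0.162,-0.242],0],[0.65,[0.03,-0.19,-0.284],0],[0.65,[0.035,-0.213,-0.318],0],[0.65,[0.0358,-0.2221,-0.331],0],[0.65,[0.0358,-0.2221,-0.331],0]]'

```text
t: 10.22
tcp_pos: [0.4257, 0.1079, 0.1492]
orientation: [-83.9, 89.5, 175.8]
wrist_force: [0.4, -0.8, 0.1]
opening: 0.0578
```

```bash
python3 - <<'E'
from h import *
s,R=tool();im,d=capture('wrist');P=wcloud(d)
r=np.hypot(P[...,0]-.427,P[...,1]-.107);q=P[(r<.03)&(P[...,2]>.088)&(P[...,2]<.096)]
c,rad=cv2.minEnclosingCircle((q[:,:2]*1000).astype(np.float32));print(len(q),q.mean(0),c,rad)
goal(c[0]/1000,c[1]/1000,.0015,-10.2)
E
```

```text
638 [0.42962023 0.10756392 0.09221649] (429.4644775390625, 106.86227416992188) 11.118973731994629
t 10.28 tcp [0.4263 0.1067 0.1493] open 0.0572 F [-0.93 -0.21  0.1 ] j7 -54.8 ytool [ 0.984 -0.18  -0.007] ztool [-0.18  -0.984  0.001] tilt [-0.0073  0.0001] -> shift [ 0.1478  0.0041 -0.0009] spin -0.2
```

move_arm --series '[[0.65,[0.04,0.003,0],0],[0.65,[0.08,0.003,0],0],[0.65,[0.115,0.003,0],0],[0.65,[0.14,0.003,0],0],[0.65,[0.147,0.003,0],0],[0.65,[0.147,0.003,0],0],[0.25,[0.147,0.003,0],0],[0.25,[0.147,0.003,0],0],[0.25,[0.147,0.003,0],0],[0.25,[0.147,0.003,0],0],[0.25,[0.147,0.003,0],0],[0.25,[0.142,0.003,0],0]]' --newtons 12

```text
t: 11.78
tcp_pos: [0.428, 0.1061, 0.0073]
orientation: [-76.5, 89.6, -176.8]
wrist_force: [-0.7, -0.6, -0.2]
opening: 0.0324
```

```bash
python3 -c "
from h import *
goal(.633,-.0025,.145,-10.2)"
```

```text
t 11.78 tcp [0.428  0.1061 0.0073] open 0.0324 F [-0.68 -0.56 -0.25] j7 -81.6 ytool [ 0.984 -0.18  -0.008] ztool [-0.18  -0.984  0.002] tilt [-0.0078 -0.0004] -> shift [-0.1392  0.2201  0.0702] spin -0.2
```

move_arm --series '[[0.25,[-0.04,0,0],0],[0.25,[-0.09,0,0],0],[0.25,[-0.13,0.015,0.005],0],[0.25,[-0.139,0.05,0.016],0],[0.25,[-0.139,0.1,0.032],0],[0.25,[-0.139,0.15,0.048],0],[0.25,[-0.139,0.19,0.061],0],[0.25,[-0.139,0.215,0.0685],0],[0.25,[-0.139,0.22,0.07],0],[0.25,[-0.125,0.22,0.07],0],[0.25,[-0.115,0.22,0.07],0],[0.25,[-0.11,0.22,0.07],0]]'

```text
t: 13.28
tcp_pos: [0.6312, -0.0017, 0.1146]
orientation: [-75.3, 89.4, -175.6]
wrist_force: [-0.4, -0.7, 0.1]
opening: 0.0324
```

```bash
python3 -c "
from h import *
goal(.633,-.0025,.108,-10.2)"
```

```text
t 13.28 tcp [ 0.6312 -0.0017  0.1146] open 0.0324 F [-0.38 -0.69  0.08] j7 -44.4 ytool [ 0.984 -0.178 -0.01 ] ztool [-0.178 -0.984  0.003] tilt [-0.0102 -0.0008] -> shift [0.0066 0.002  0.0004] spin -0.1
```

move_arm --series '[[0.25,[0.002,0.001,0],0],[0.25,[0.004,0.001,0],0],[0.25,[0.006,0.001,0],0],[0.25,[0.0075,0.001,0],0],[0.25,[0.0075,0.001,0],0],[0.45,[0.0075,0.001,0],0],[0.65,[0.0075,0.001,0],0],[0.65,[0.0075,0.001,0],0],[0.65,[0.0075,0.001,0],0],[0.65,[-0.01,0.001,0],0],[0.65,[-0.04,0.001,0],0],[0.65,[-0.085,0.001,0],0]]'

```text
t: 14.78
tcp_pos: [0.6324, -0.0019, 0.2008]
orientation: [-76.3, 89.3, -176.6]
wrist_force: [0.1, 0.2, 0.7]
opening: 0.0573
```

move_arm --series '[[0.65,[-0.02,0,0],0],[0.65,[-0.02,0,0],0],[0.65,[-0.02,0,0],0],[0.65,[-0.02,0,0],0],[0.65,[-0.02,0,0],0],[0.65,[-0.02,0,0],0],[0.65,[-0.02,0,0],0],[0.65,[-0.02,0,0],0],[0.65,[-0.02,0,0],0],[0.65,[-0.02,0,0],0],[0.65,[-0.02,0,0],0],[0.65,[-0.02,0,0],0]]'

```text
t: 16.27
tcp_pos: [0.6327, -0.0019, 0.2208]
orientation: [-76.1, 89.3, -176.4]
wrist_force: [1.2, 0.2, -0.5]
opening: 0.0574
```

```bash
python3 pan.py; python3 - <<'E'
from h import *
im,_=capture('scene');cv2.imwrite('pics/s3.png',cv2.resize(im[110:260,140:340,::-1],(800,600),interpolation=cv2.INTER_CUBIC))
E
```

```text
16.27 [ 0.6327 -0.0019  0.2208] [ 1.16  0.2  -0.52] 0.0574
A pan z median 0.1039 19
  cap top 0 
B pan z median 0.0826 729
  cap top 73 [ 0.5824 -0.2553  0.1676]
```

View pics/s3.png

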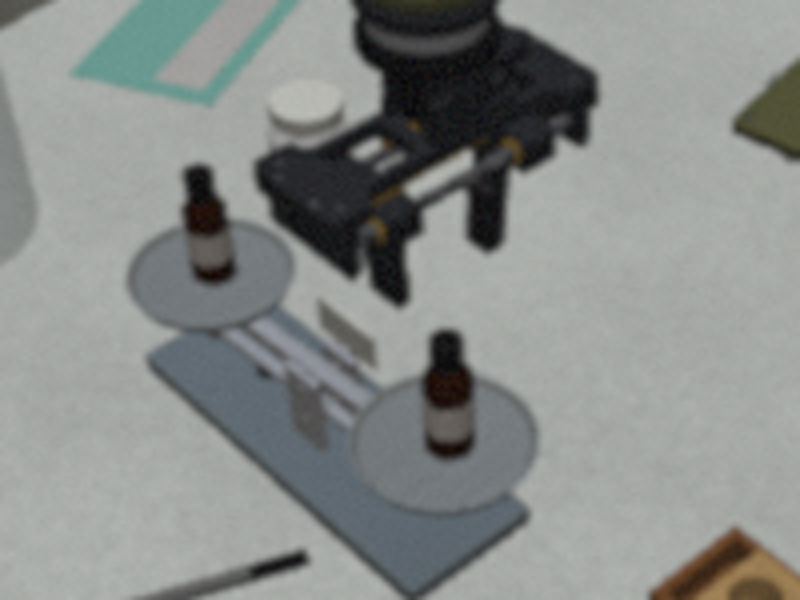

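Both bottles stand upright, one near (447,395) and one near (208,225) in the crop. Pan B, the one first loaded, is still at its lower stop. I'll go above it and check again that it stays down before gripping.

```bash
python3 -c "
from h import *
goal(.5858,-.2588,.185,-10.2)"
```

```text
t 16.38 tcp [ 0.6326 -0.0019  0.2208] open 0.0576 F [ 0.17  0.31 -0.46] j7 -39.4 ytool [ 0.984 -0.178 -0.011] ztool [-0.178 -0.984  0.003] tilt [-0.0118 -0.0007] -> shift [0.0365 0.     0.261 ] spin -0.1
```

move_arm --series '[[0.65,[0,0,0.02],0],[0.65,[0,0,0.06],0],[0.65,[0,0,0.11],0],[0.65,[0.01,0,0.16],0],[0.65,[0.02,0,0.21],0],[0.65,[0.03,0,0.245],0],[0.65,[0.0365,0,0.26],0],[0.65,[0.0365,0,0.261],0],[0.65,[0.0365,0,0.261],0]]'

```text
t: 17.5
tcp_pos: [0.5866, -0.2566, 0.1856]
orientation: [-83.4, 89.4, 176.5]
wrist_force: [-0.3, 0.4, 0.8]
opening: 0.0571
```

```bash
python3 pan.py;  python3 - <<'E'
from h import *
s,R=tool();im,d=capture('wrist');P=wcloud(d)
r=np.hypot(P[...,0]-.5858,P[...,1]+.2588);z=P[...,2];q=P[(r<.03)&(z>.168)&(z<.182)]
c,rad=cv2.minEnclosingCircle((q[:,:2]*1000).astype(np.float32));print(len(q),q.mean(0),c,rad)
print('wrist pan z',np.median(z[(r<.05)&(r>.025)&(z>.07)&(z<.11)]))
goal(c[0]/1000,c[1]/1000,.0848,-10.2)
E
```

```text
17.5 [ 0.5866 -0.2566  0.1856] [-0.3   0.42  0.78] 0.0571
A pan z median 0.106 755
  cap top 109 [6.274e-01 4.000e-04 1.825e-01]
B pan z median 0.0828 471
  cap top 28 [ 0.5827 -0.2503  0.1659]
939 [ 0.58583969 -0.2568365   0.17415521] (585.6962280273438, -257.6914978027344) 11.03393268585205
wrist pan z 0.08253573929677475
t 17.6 tcp [ 0.5867 -0.2565  0.1857] open 0.0574 F [-0.01 -0.62 -0.05] j7 -18.0 ytool [ 0.985 -0.175 -0.01 ] ztool [-0.175 -0.985  0.002] tilt [-0.0105  0.0001] -> shift [0.1009 0.0002 0.0011] spin 0.1
```

Pan A is up at 0.106 m and pan B is down at 0.0826 m, so B holds the fuller bottle. Grip B.

move_arm --series '[[0.65,[0.03,0,0.001],0],[0.65,[0.06,0,0.001],0],[0.65,[0.085,0,0.001],0],[0.65,[0.097,0,0.001],0],[0.65,[0.1,0,0.001],0],[0.65,[0.1,0,0.001],0],[0.25,[0.1,0,0.001],0],[0.25,[0.1,0,0.001],0],[0.25,[0.1,0,0.001],0],[0.25,[0.1,0,0.001],0],[0.25,[0.1,0,0.001],0],[0.25,[0.1,0,0.001],0]]' --newtons 12

```text
t: 19.1
tcp_pos: [0.5857, -0.2576, 0.086]
orientation: [-79.6, 89.4, -179.7]
wrist_force: [-0.5, 0.3, 2.8]
opening: 0.0328
```

```bash
python3 -c "
from h import *
goal(.574,.20,.185,-10.7)"
```

```text
t 19.1 tcp [ 0.5857 -0.2576  0.086 ] open 0.0328 F [-0.52  0.28  2.84] j7 -22.6 ytool [ 0.985 -0.175 -0.01 ] ztool [-0.175 -0.985  0.002] tilt [-0.0102 -0.0001] -> shift [-0.0989 -0.0925 -0.4483] spin 0.6
```

move_arm --series '[[0.25,[-0.003,0,0],0],[0.25,[-0.008,0,0],0],[0.25,[-0.014,0,0],0],[0.25,[-0.02,0,0],0],[0.25,[-0.028,0,0],0],[0.25,[-0.045,0,0],0],[0.25,[-0.075,0,0],0],[0.25,[-0.11,0,0],0],[0.25,[-0.14,0,0],0],[0.25,[-0.155,-0.005,-0.02],0],[0.25,[-0.155,-0.012,-0.055],0],[0.25,[-0.155,-0.02,-0.1],0]]'

```text
t: 20.6
tcp_pos: [0.5843, -0.1537, 0.2411]
orientation: [-81.7, 89.4, 178.2]
wrist_force: [0.6, 0.7, -0.3]
opening: 0.0326
```

```bash
python3 -c "
from h import *
goal(.574,.20,.15,-10.7)"
```

```text
t 20.6 tcp [ 0.5843 -0.1537  0.2411] open 0.0326 F [ 0.63  0.69 -0.26] j7 -25.8 ytool [ 0.984 -0.176 -0.011] ztool [-0.176 -0.984  0.002] tilt [-0.0107  0.0003] -> shift [ 0.0914 -0.0713 -0.3466] spin 0.6
```

move_arm --series '[[0.25,[0,-0.01,-0.04],0],[0.25,[0,-0.02,-0.085],0],[0.25,[0,-0.032,-0.13],0.6],[0.25,[0,-0.044,-0.175],0.6],[0.25,[0,-0.055,-0.22],0.6],[0.25,[0,-0.064,-0.255],0.6],[0.25,[0,-0.07,-0.28],0.6],[0.25,[0.02,-0.0713,-0.285],0.6],[0.25,[0.04,-0.0713,-0.285],0.6],[0.25,[0.04,-0.0713,-0.285],0.6]]'

```text
t: 21.85
tcp_pos: [0.5614, 0.1399, 0.2002]
orientation: [-76.4, 89.1, -177.0]
wrist_force: [-0.1, 0.4, -1.2]
opening: 0.0324
```

```bash
python3 pan.py; python3 - <<'E'
from h import *
goal(.574,.20,.15,-10.7)
im,d=capture('wrist');P=wcloud(d);np.savez('w5.npz',im=im,P=P);cv2.imwrite('pics/w5.png',im[:,:,::-1])
print('pred hole px',wproj((.5748,.202,.044)))
z=P[...,2];ctr=np.array([.5912,.2877]);a=np.radians(79.3);ey=np.array([np.cos(a),np.sin(a)]);ex=np.array([ey[1],-ey[0]])
L=np.stack([(P[...,:2]-ctr)@ex,(P[...,:2]-ctr)@ey],-1)
near=(abs(L[...,0])<.05)&(abs(L[...,1])<.16)
w=P[near&(z>.025)&(z<.05)][:,:2];r=cv2.minAreaRect((w*1000).astype(np.float32));print('case rect',r)
t=L[near&(abs(z-.044)<.004)];print('insert y range',np.percentile(t[:,1],[.3,99.7]),'x',np.percentile(t[:,0],[.5,99.5]))
h=L[near&(abs(L[...,0])<.022)&(L[...,1]<-.06)&(L[...,1]>-.13)&(z<.040)&(z>-.01)];print('low pts',len(h))
E
```

```text
21.85 [0.5614 0.1399 0.2002] [-0.06  0.42 -1.16] 0.0324
A pan z median 0.0827 746
  cap top 60 [ 6.282e-01 -1.000e-04  1.699e-01]
B pan z median 0.106 889
  cap top 0 
t 21.9 tcp [0.5624 0.1402 0.2013] open 0.0324 F [-0.15  0.18 -0.73] j7 -56.9 ytool [ 0.983 -0.184 -0.012] ztool [-0.184 -0.983  0.002] tilt [-0.0125  0.0002] -> shift [ 0.0511  0.001  -0.061 ] spin 0.1
pred hole px [284.21966956 128.59871258]
case rect ((586.931396484375, 247.7044677734375), (199.32000732421875, 84.98008728027344), 78.86964416503906)
insert y range [-0.11030344  0.05145763] x [-0.02884638  0.03518622]
low pts 1461
```

View pics/w5.png

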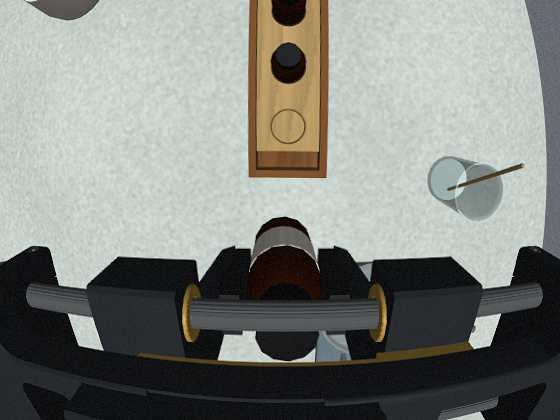

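The hole is clearly visible at (288,126), a ring about 34 px wide, and the held bottle's cap is at (287,325). I'll measure both with the same camera.

```bash
python3 - <<'E'
from h import *
f=np.load('w5.npz');im=f['im'];P=f['P'];s,R=tool()
g=cv2.cvtColor(im,cv2.COLOR_RGB2GRAY)[100:152,262:316];g4=cv2.resize(g,None,fx=4,fy=4,interpolation=cv2.INTER_CUBIC)
c=cv2.HoughCircles(cv2.GaussianBlur(g4,(5,5),0),cv2.HOUGH_GRADIENT,1,40,param1=80,param2=20,minRadius=55,maxRadius=85);print(c[0,:3]/4+[262,100,0])
u,v=(c[0,0,:2]+.5)/4-.5+[262,100]
cal=get_calibration('wrist');Rw=np.array(cal['R']);t=np.array(cal['t']).ravel();K=np.array(cal['intrinsics'])
def wray(u,v,z):
    x=(np.array([u,v])-K[:2,2])/K[0,0];th=np.hypot(*x);d=Rw.T@np.array([*(x/th*np.sin(th)),np.cos(th)]);o=-Rw.T@t;return o+d*(z-o[2])/d[2]
H=wray(u,v,.044);print('hole world',H.round(4),'tool',((H-s['tcp_pos'])@R).round(4))
T=(P-s['tcp_pos'])@R
# neighbour caps via cloud, held cap
q=T[(abs(T[...,1])<.02)&(abs(T[...,2])<.02)&(abs(T[...,0]+.0885)<.003)];cc,r=cv2.minEnclosingCircle((q[:,1:]*1000).astype(np.float32));print('held cap tool',len(q),q.mean(0).round(4),cc,r)
b=T[(abs(T[...,1])<.02)&(T[...,0]<-.01)&(T[...,0]>-.05)&(T[...,2]<-.012)&(T[...,2]>-.022)];print('held body front',len(b),b[:,1].mean(),np.percentile(b[:,2],2),'x range',np.percentile(T[(abs(T[...,1])<.01)&(abs(T[...,2]+.015)<.006)][:,0],[1,99]))
n=P[(abs(P[...,2]-.108)<.004)&(np.hypot(P[...,0]-.586,P[...,1]-.263)<.03)];cc,r=cv2.minEnclosingCircle((n[:,:2]*1000).astype(np.float32));print('neighbour cap',len(n),cc,r)
E
```

```text
[[287.125      126.625       16.85000038]]
hole world [0.5778 0.2039 0.044 ] tool [ 0.1578  0.0043 -0.0655]
held cap tool 1483 [-0.0887  0.0022  0.0029] (2.431831121444702, 0.8826323747634888) 11.053606033325195
held body front 1256 0.000938716166882829 -0.016565230684357304 x range [-0.1234048  0.1887543]
neighbour cap 522 (589.9153442382812, 264.223388671875) 11.103619575500488
```

```bash
python3 -c "
from h import *
goal(.5743,.2052,.06,-10.7);goal(.5743,.2052,.12,-10.7)"
```

```text
t 21.95 tcp [0.5632 0.1402 0.2019] open 0.0324 F [ 0.56  0.49 -0.27] j7 -56.9 ytool [ 0.983 -0.185 -0.011] ztool [-0.185 -0.983  0.001] tilt [-0.0109  0.0007] -> shift [ 0.1418  0.0004 -0.0661] spin 0.0
t 21.95 tcp [0.5632 0.1402 0.2019] open 0.0324 F [ 0.56  0.49 -0.27] j7 -56.9 ytool [ 0.983 -0.185 -0.011] ztool [-0.185 -0.983  0.001] tilt [-0.0109  0.0007] -> shift [ 0.0818 -0.0002 -0.066 ] spin 0.0
```

move_arm --series '[[0.25,[0,0,-0.015],0],[0.25,[0,0,-0.035],0],[0.25,[0.01,0,-0.055],0],[0.25,[0.03,0.0003,-0.066],0],[0.25,[0.06,0.0006,-0.066],0],[0.25,[0.09,0.0008,-0.066],0],[0.25,[0.115,0.001,-0.066],0],[0.25,[0.132,0.001,-0.066],0],[0.25,[0.14,0.001,-0.066],0],[0.25,[0.14,0.001,-0.066],0]]'

```text
t: 23.2
tcp_pos: [0.5748, 0.2052, 0.0617]
orientation: [-83.3, 89.4, 176.0]
wrist_force: [-0.0, -0.5, -0.6]
opening: 0.0328
```

```bash
python3 - <<'E'
from h import *
F=[]
for i in range(4):
    im,d=capture('wrist');s,R=tool();F.append(np.r_[s['tcp_pos'],s['wrist_force']])
print(np.mean(F,0).round(4));goal(.5743,.2052,.05,-10.7)
P=wcloud(d);T=(P-s['tcp_pos'])@R
q=T[(abs(T[...,1])<.02)&(abs(T[...,2])<.02)&(abs(T[...,0]+.0885)<.003)];cc,r=cv2.minEnclosingCircle((q[:,1:]*1000).astype(np.float32));print('held cap tool',cc,r,'world',(s['tcp_pos']+R@np.array([-.0887,cc[0]/1e3,cc[1]/1e3])).round(4))
n=P[(abs(P[...,2]-.108)<.004)&(np.hypot(P[...,0]-.59,P[...,1]-.264)<.03)];cc,r=cv2.minEnclosingCircle((n[:,:2]*1000).astype(np.float32));print('neighbour cap',len(n),cc,r)
cv2.imwrite('pics/w6.png',im[:,:,::-1])
E
```

```text
[ 0.5754  0.2054  0.0626  0.1611  0.11   -0.5873]
t 23.4 tcp [0.5755 0.2053 0.0627] open 0.0324 F [-0.08  0.13 -0.97] j7 -67.9 ytool [ 0.983 -0.185 -0.009] ztool [-0.185 -0.983  0.   ] tilt [-0.0093  0.0015] -> shift [ 0.0128 -0.001   0.0003] spin 0.0
held cap tool (2.3382835388183594, 0.7072542309761047) 11.06982707977295 world [0.5785 0.2041 0.1514]
neighbour cap 2121 (589.067626953125, 264.27874755859375) 10.852825164794922
```

View pics/w6.png

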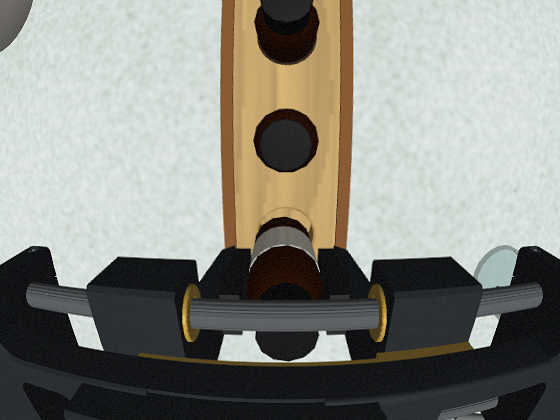

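The bottle hangs just over the hole, whose rim shows at (285,208). It sits about 0.8 mm off in x. I'll correct that and feel downwards.

move_arm --series '[[0.25,[0.004,-0.0006,0.0005],0],[0.25,[0.008,-0.0006,0.0005],0],[0.25,[0.011,-0.0006,0.0005],0],[0.25,[0.014,-0.0006,0.0005],0],[0.25,[0.016,-0.0006,0.0005],0],[0.25,[0.018,-0.0006,0.0005],0],[0.25,[0.02,-0.0006,0.0005],0],[0.25,[0.02,-0.0006,0.0005],0]]'

```text
t: 24.4
tcp_pos: [0.5752, 0.2046, 0.0426]
orientation: [-87.9, 89.5, 171.4]
wrist_force: [1.4, -0.7, -0.9]
opening: 0.0325
```

```bash
cat > st.py <<'E'
from h import *
F=[]
for i in range(4):
    im,d=capture('wrist');s,R=tool();F.append(np.r_[s['tcp_pos'],s['wrist_force'],s['moment']])
print(s['t'],np.mean(F,0).round(4),s['opening'])
P=wcloud(d);T=(P-s['tcp_pos'])@R
q=T[(abs(T[...,1])<.02)&(abs(T[...,2])<.02)&(abs(T[...,0]+.0885)<.006)];print('cap tool',np.median(q,0).round(4))
E
python3 st.py
```

```text
24.6 [ 0.5751  0.2047  0.0427  2.2237 -0.6146 -1.6017 -0.2503 -0.6438 -0.0102] 0.03255583406675944
cap tool [-0.0887  0.002   0.0025]
```

Base is about 5 mm below the insert's top with no upward force, so the bottle is in the hole. There is a slight +x side force, so I'll yield that way and keep lowering.

move_arm --series '[[0.25,[0,0.0008,0],0],[0.25,[0.002,0.0008,0],0],[0.25,[0.004,0.0008,0],0],[0.25,[0.006,0.0008,0],0],[0.25,[0.008,0.0009,0],0],[0.25,[0.01,0.0009,0],0],[0.25,[0.01,0.0009,0],0]]'

```text
t: 25.48
tcp_pos: [0.5757, 0.2046, 0.0325]
orientation: [-87.5, 89.5, 171.8]
wrist_force: [-0.4, -0.7, -2.4]
opening: 0.0324
```

```bash
python3 st.py
```

```text
25.675 [ 0.5758  0.2047  0.0327 -0.0662 -0.1902 -1.09   -0.0116 -0.0532 -0.0197] 0.032533226791788904
cap tool [-0.0886  0.0021  0.0026]
```

move_arm --series '[[0.25,[0.002,0,0],0],[0.25,[0.004,0,0],0],[0.25,[0.006,0.0001,0],0],[0.25,[0.008,0.0001,0],0],[0.25,[0.01,0.0001,0],0],[0.25,[0.0115,0.0001,0],0],[0.25,[0.0125,0.0001,0],0],[0.25,[0.0125,0.0001,0],0]]'

```text
t: 26.68
tcp_pos: [0.5758, 0.2046, 0.0202]
orientation: [-88.5, 89.5, 170.8]
wrist_force: [0.6, -0.5, -0.9]
opening: 0.0322
```

```bash
python3 st.py
```

```text
26.875 [ 0.5759  0.2047  0.0203 -0.1627 -0.0719 -0.4725 -0.0234 -0.0684 -0.0112] 0.03279302564436459
cap tool [-0.0887  0.002   0.0026]
```

move_arm --series '[[0.25,[0.0005,0,0],0],[0.25,[0.001,0,0],0],[0.25,[0.001,0,0],0]]'

```text
t: 27.25
tcp_pos: [0.576, 0.2049, 0.0198]
orientation: [-91.9, 89.5, 167.5]
wrist_force: [-0.5, -0.0, 3.8]
opening: 0.0327
```

```bash
python3 st.py
```

```text
27.45 [ 0.576   0.205   0.0197 -1.2083  0.1246  5.4078 -0.0994  0.2079  0.0096] 0.03240314261141362
cap tool [-0.0887  0.0021  0.0025]
```

The bottle touches the floor with 5 N at base ≈ 0.016 m, so it is home. Release and rise.

move_arm --series '[[0.25,[-0.0004,0,0],0],[0.4,[-0.0004,0,0],0],[0.6,[-0.0004,0,0],0],[0.6,[-0.0004,0,0],0],[0.6,[-0.0004,0,0],0],[0.6,[-0.01,0,0],0],[0.6,[-0.03,0,0],0],[0.6,[-0.07,0,0],0],[0.6,[-0.11,0,0],0],[0.6,[-0.15,0,0.02],0],[0.6,[-0.16,0,0.06],0],[0.6,[-0.16,0,0.06],0]]'

```text
t: 28.95
tcp_pos: [0.567, 0.1417, 0.182]
orientation: [-71.5, 89.7, -172.5]
wrist_force: [-0.4, -0.5, -0.2]
opening: 0.053
```

```bash
python3 pan.py; python3 - <<'E'
from h import *
im,d=capture('wrist');P=wcloud(d);z=P[...,2]
for x,y in((.578,.204),(.589,.264)):
    q=P[(np.hypot(P[...,0]-x,P[...,1]-y)<.025)&(z>.095)&(z<.125)];c,r=cv2.minEnclosingCircle((q[:,:2]*1000).astype(np.float32));print('cap',len(q),np.median(q[:,2]),c,r)
im2,_=capture('scene')
cv2.imwrite('pics/f.png',np.hstack([im[:,100:460],cv2.resize(im2[120:330,170:390],(440,420))])[:,:,::-1])
E
```

```text
28.95 [0.567  0.1417 0.182 ] [-0.38 -0.46 -0.15] 0.053
A pan z median 0.0828 744
  cap top 64 [ 0.6287 -0.      0.1689]
B pan z median 0.1059 885
  cap top 0 
cap 598 0.1077784179018452 (576.0888671875, 206.41905212402344) 10.90761661529541
cap 636 0.10780594355419448 (588.5719604492188, 265.8388977050781) 11.158540725708008
```

View pics/f.png

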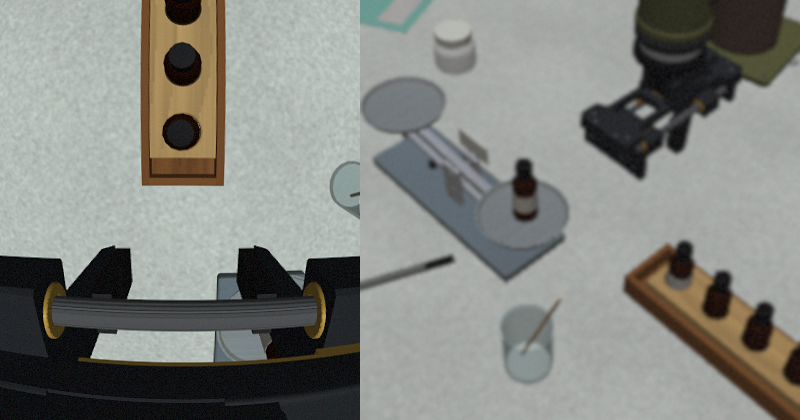

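The final picture shows the fuller bottle in the end hole at (181,132), its cap at the same height (0.1078 m) as its neighbour's. The lighter bottle stands upright on its pan at (524,190), and the gripper is clear.

```bash
python3 -c "
from plant import *
print(sign_off())"
```

```text
the job is handed in; nothing more can be done
None
```

I finished the task and handed it in at about 29 s of the 72 s allowed; `sign_off` reports no verdict.

- **Weighing:** I set one bottle on each pan. The bottle that had stood nearer the jar was the fuller one: its pan stayed at the lower stop (0.0826 m) while the other sat at 0.106 m.
- **Into the case:** I lowered the fuller bottle upright into the vacant hole. It met the floor at about 5 N with its underside near 0.016 m. Once released, its cap stood at 0.1078 m, the same as the bottle beside it.
- **At the end:** The lighter bottle stands upright on its pan, and the gripper is clear and touching nothing. The beaker, jar and marker looked undisturbed, but I did not measure them. The burner was out of the last picture.

Three things did not agree or go as planned:

- **First grip too high:** The real fingertips end about 32 mm above the reported TCP. My first grip therefore closed on a bottle's shoulder and cap at 12 N, with about 4 N on the wrist. I saw it in the images and depth, opened, went lower and gripped the body. The bottle stayed upright throughout.
- **Camera mismatch:** The wrist camera read about 3 mm off the top camera, so I measured the hole and the held bottle in the same wrist view.
- **Tool tilt:** The tool drifted to as much as about 0.7° off vertical, which did not hinder the fit.

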